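Hook up the press guard and tip the stone block in

TASK

On the small specimen press, lift the yellow-framed drop guard by the steel loop handle on its red slotted bar and hook the bar's slot into the brass notch on the tall column, so that the guard stays up by itself when you let go. Then push the standing stone block over, away from the robot, so that it lies flat on the press bed with its blue face up and its far end inside the opening under the guard. Leave the other things on the bench as they are.

Things in the scene. Friction and masses are not known exactly. Their poses are not given: they have to be found in the camera images.
- press: Fixed specimen press. Origin on the table, in the guard's plane (x = 0), midway between two white columns at y = +112 (322 mm high) and -112 (247 mm), each 30 x 26 mm. x points away from the robot through the opening, y left, z up. Grey bed: x -150..100, y -145..145, top at z = 12 mm. Behind the guard, two low jaws (x 42..98, |y| over 49, 75 mm high) stand on the bed.
- guard (a joint): Lift of the drop guard in m: 0 shut, 0.14 top stop. Clear panel in a yellow frame, 190 mm wide, 90 mm high, lower edge 4 mm above the bed when shut. With its bar it weighs 4 to 7 N; it falls when not held. Lifted with the bar leaning at -0.30 it passes the catch freely. At a wrong height the bar's edge strikes the catch before upright; at the right one it swings on to about +0.13.
- holdbar (a joint): Angle (rad) of the red slotted bar, a flat plate 8 mm thick lying in the guard's plane and pivoted on the guard at press y = +40 mm, 106 mm above the table when shut. 0 = upright, + = top leaning to press +y (to the brass catch). A spring holds it at its stop, -0.30; 3 to 4 N sideways at the handle swings it. Hooked it stays at +0.05 to +0.16; not hooked it springs back to -0.30.
- slot (a point): Lower end of the hook tooth of the red bar's slot. Axes: the bar's. Upright, it is 64 mm above the pivot, 11 mm to +y of it. The bar spans y -17..+15 from the pivot, to 102 mm up. The slot's mouth, on the +y edge, runs from 24 mm below this point up to it and is 18 mm deep; the tooth is 8 mm wide, and behind it (-y side) the slot is 10 mm wide and rises 10 mm above this point.
- catch_column (a point): Point on the table under the tip of the brass catch, not its height. The catch is a tongue 6 mm thick reaching from the tall column towards press -y; its last 5 mm (from this point to +y) is a lip rising 8 mm above the tongue, forming the notch behind it. The tongue's top is 260 to 285 mm above the table, clamped differently each time and not reported: look or feel for it.
- handle (a point): Centre of the steel loop handle's cross-bar, 12 mm thick, 84 mm long along the bar's y, 55 mm to the robot's side of the guard's plane, 90 mm above the pivot when upright. Two cheeks, 66 mm apart, reaching 28 mm below it, carry it from a strip 31 mm behind it; the loop is open below and above: hook it from below with tilted shut fingers, or pinch it. Axes: the bar's.
- block_mid (a point): Centre of the loose grey stone block, 40 x 44 x 90 mm (x, y, z), 0.3 to 0.55 kg, standing on end on the bed before the guard. Axes: z along its height (up at the start), x from its blue face to the opposite face (away from the robot, within 15 degrees of the press's x). The blue face is its -x face; an 8 mm blue edge stripe shows on the end.
- jar_mid (a point): Middle of a small loose jar, 38 mm wide, 55 mm high, on the press bed. To be left alone.
- offcut_mid (a point): Middle of a loose reddish stone offcut, 36 x 30 x 26 mm, on the press bed. To be left alone.
- dish_mid (a point): Middle of a loose glass dish, 90 mm wide, 18 mm high. To be left alone.
- dropper_mid (a point): Middle of a loose amber bottle, 40 mm wide, 90 mm high. To be left alone.
- brush_mid (a point): A loose brush 160 mm long, lying flat. To be left alone.
- slidebox_mid (a point): Middle of a loose blue slide box, 100 x 140 x 40 mm. To be left alone.

How it is judged:
On the way, in this order (a step that is already met when the one before it is completed fails the run):
1. the guard hangs by its bar from the notch, with the robot touching nothing (value of joint guard above 0.083 m and value of joint holdbar above 0.035 rad and velocity of joint guard between -0.01 and 0.01 m/s and contact force between each of the fingers, the arm and anything else below 0.3 N), for 0.3 s.
2. the block lies flat with its blue face up, its far end under the raised guard (angle between block_mid's own x axis and vertical above 3.02159 rad and x of block_mid in the frame of press between -0.038 and 0.06 m and y of block_mid in the frame of press between -0.08 and 0.08 m and z of block_mid in the frame of press below 0.036 m), for 0.2 s.
At the end, for the whole second after the job is handed in: Guard up at least 83 mm, still, hung by its bar in the notch (bar angle above +0.035 rad); block flat on the bed, blue face up within 7 degrees, its centre from 38 mm before to 60 mm beyond the guard's plane and within 80 mm of the press's centre plane (all of step 2 and value of joint guard above 0.083 m and value of joint holdbar above 0.035 rad and velocity of joint guard between -0.01 and 0.01 m/s); the robot touches nothing.
It fails at once if one of the other things on the bench is displaced by more than 20 mm (distance of any of jar_mid, offcut_mid, dish_mid, dropper_mid, brush_mid, slidebox_mid from where it was at the start of the episode above 0.02 m).
It fails at once if the block is knocked over before the guard is up (value of joint guard below 0.08 m and angle between block_mid's own z axis and vertical above 0.5 rad).
It also fails if it takes over 72 s, if anything falls off the work surface, if the arm or the gripper's body presses on something with over 40 N, if the wrist force passes 120 N, or if a joint passes its speed limit or range.

ROBOT

A 6-joint arm with a two-finger parallel gripper is mounted at the origin on the work surface. World frame = base frame: x ahead of the robot, y to its left, z up, the work surface at z = 0. Lengths are in m, angles in rad, forces in N, time in s.
With the tool pointing down it reaches from about 0.375 to 0.9 m from the base axis. Payload 3.1 kg.
Tool frame: the origin (TCP) lies at the very end of the fingers, on their centre line; the grasp point (between the pads) lies 19 mm behind it; x points along the fingers, y is the direction in which the jaws open and shut, and the axes are right-handed (so a half turn about x gives the same grasp; the last joint's range is limited). The gripper opens to 85 mm and grips with 20 to 120 N. Pads are 22 mm wide; open, the fingers measure 114 mm over their backs; the gripper's body (76 mm by 85 mm) begins 54 mm behind the grasp point. The pads swing forward as they close: fully open they stand 13 mm farther back than shut.
Start: joints at [1.135, 0.527, 1.433, -0, 1.181, -0.178], TCP at [0.159, 0.604, 0.231] pointing down, gripper open.
Joint ranges: [-3.08, 3.08], [-0.75, 2.2], [0.22, 2.44], [-1.43, 4.57], [0, 2.65], [-2.85, 2.85]. Speed limits (rad/s): [2.79, 2.79, 3.14, 3.14, 3.14, 3.14].

INTERFACE

Orientations are given as a unit quaternion [x, y, z, w].
In Python, from station import sense, snapshot, camera_model, sign_off gives the robot as it stands.
- The arm moves only by the tool step_arm, never from a script. Its argument "increments" is one flat list of numbers, 5 for each row, row after row: the shift along the tool's x, y, z in units of 60 mm (1.0 is 60 mm), then the turn about the tool's x in units of 5 degrees (1.0 is 5 degrees), then the closure, from 0 (fully open) to 1 (shut). A call has exactly 5 rows; each row is the pose to reach, as a shift and turn from the pose measured when the call began, along the tool's axes at that moment; what a row does not reach only later rows make up. A row lasts 1/8 s, in which the tool goes at most 62.5 mm and 10.7 degrees, less where a joint would pass 70% of its speed; a pose out of reach is approached as far as the arm can. A call with a gripper value outside its range is refused whole. The fingers move at their own pace and stop on an object; "grip_force" is the grip in N (left out, the last holds). Time passes only in rows, so rows that repeat a pose let the fingers close, or fill a call up. It gives the time, the measured TCP pose, the force and the opening at its end, in the units of the state.
- sense(): the state, without advancing time (a new reading comes with each control period).
- snapshot(name): name is "scene" or "side" or "wrist"; returns the picture (480x640x3 uint8, blue, green, red); there is no depth.
- camera_model(name): a dict with "vertical_fov" (degrees; the focal length in pixels is half the picture's height over the tangent of half this angle, whatever the lens; pixels are square), "cx", "cy" (the principal point, pixels), "D" ([k1, k2, p1, p2, k3] as OpenCV has them; the pictures are not rectified), "R" (3x3) and "t" (3): a world point X has camera coordinates R X + t. Camera axes: x right, y down, z forward; pixel columns grow to the right and rows downward; lengths in m; the calibration is good to about 2 mm. A picture is of the moment at which its call begins: read the wrist's pose just before it. camera_model takes no time and is no camera call; for the wrist camera it gives the pose at the moment of the call.
- sign_off(): hands the job in, once; it reports no verdict.
The state is a dict: "t": time; "q": joint angles; "qd": joint speeds; "tau": joint torques, N m; "tcp_pos": TCP position; "tool_rot": TCP orientation; "force": force on the tool from outside, world axes, zero at the start; "ft_torque": the same for the moment, N m; "finger_gap": opening from 0.0 (shut) to 1.0 (fully open).
Only numpy, scipy, OpenCV 4.12 (cv2) and the standard library are available. Lean on these libraries where they do the work, as an engineer would, in place of code of your own. Each camera call takes 0.05 s, during which the arm holds its last target. There are 200 camera calls.

## Working session

There is one attempt and no reset: what is moved stays moved. The work goes in short steps, Python scripts to look and compute and a tool call to move; the robot and the scene stay as the last step left them, time stands still between calls to the robot, and variables do not carry over. Pictures are saved under pics/ and viewed, about 8 in all and at most 12, crops included, and the job is handed in when it is done.

Besides the shell and the picture viewer there is one more tool, called after "Emit:" as a command line: name --argument value ..., lists and objects as JSON in quotes. step_arm: Moves the arm, as the interface text tells. Its arguments: {"type":"object","properties":{"increments":{"type":"array","items":{"type":"number"}},"grip_force":{"type":"number"}},"required":["increments"]}

```bash
ls; mkdir -p pics
python3 - <<'E'
from station import *
import cv2
print({k:(v if not hasattr(v,'round') else v) for k,v in sense().items()})
for n in("scene","side","wrist"):
    cv2.imwrite(f"pics/{n}0.png",snapshot(n)); print(n,camera_model(n))
E
```

```text
pics
{'t': 0.0, 'q': array([ 1.13448115e+00,  5.28454138e-01,  1.43392298e+00, -1.09586744e-05,
        1.18139174e+00, -1.78493374e-01]), 'qd': array([ 3.51083071e-04,  9.08194563e-04, -1.10654418e-03,  8.09363646e-05,
       -4.73511022e-04, -2.24349826e-03]), 'tau': array([ 6.81549518e-04, -4.42353630e+01, -1.78023291e+01, -2.08435790e-04,
        8.45659903e-03,  2.68170574e-06]), 'tcp_pos': array([0.15901847, 0.60368238, 0.23033443]), 'tool_rot': array([ 0.09016558,  0.70146873, -0.09163442,  0.70100993]), 'force': array([ 1.11614332,  0.00946361, -0.92188068]), 'ft_torque': array([ 0.02324234,  0.01803577, -0.04157323]), 'finger_gap': 0.9985616781920402}
scene {'vertical_fov': 57.863358943808585, 'cx': 315.5726614734602, 'cy': 239.82204104089894, 'D': array([-0.09296321,  0.        ,  0.        ,  0.        ,  0.        ]), 'R': array([[-0.38649253,  0.92216096,  0.01557853],
       [ 0.50638969,  0.22629287, -0.83208234],
       [-0.77083916, -0.3137048 , -0.55443331]]), 't': array([ 0.20814519, -0.16640374,  1.42999153])}
side {'vertical_fov': 44.277521212949786, 'cx': 317.4600801034361, 'cy': 237.65410170767356, 'D': array([-0.06964967,  0.        ,  0.        ,  0.        ,  0.        ]), 'R': array([[ 0.89884792, -0.43820131, -0.00721299],
       [-0.29035197, -0.58308679, -0.75875261],
       [ 0.3282806 ,  0.68409751, -0.65133896]]), 't': array([-0.4876071 ,  0.24674708,  1.3392331 ])}
wrist {'vertical_fov': 62.54111516824179, 'cx': 324.234671302812, 'cy': 238.5658157384945, 'D': array([-0.02252243,  0.        ,  0.        ,  0.        ,  0.        ]), 'R': array([[ 0.2550483 ,  0.96692625, -0.00199704],
       [ 0.92419259, -0.24316808,  0.29451204],
       [ 0.2842858 , -0.07696044, -0.95564568]]), 't': array([-0.62306471, -0.03749986,  0.37881143])}
```

View pics/scene0.png

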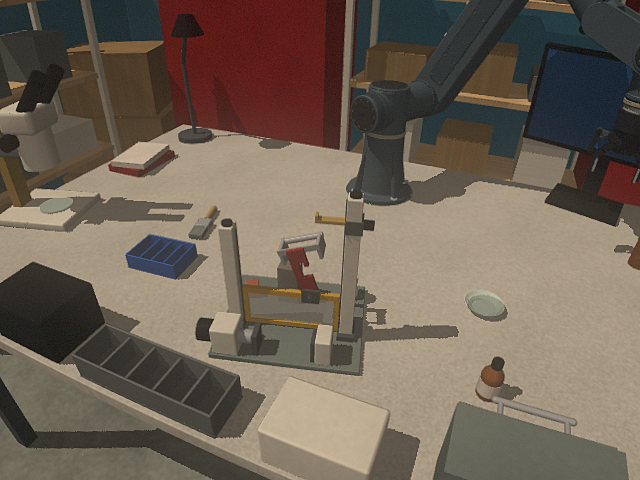

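View pics/side0.png

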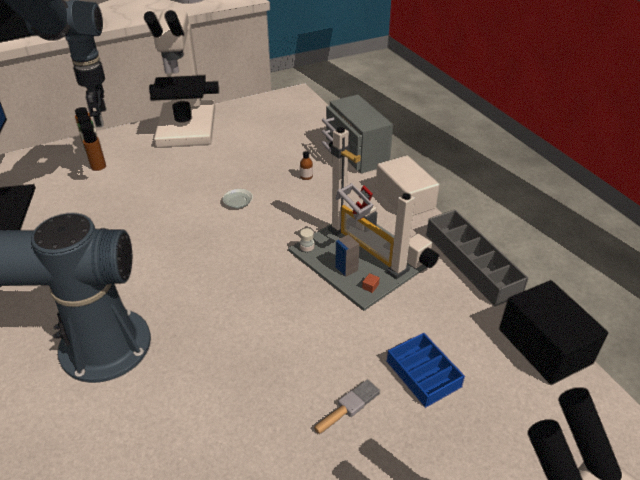

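The scene camera looks from the far side: press at about (200–380, 190–370), brass catch at (330, 218), handle at (302, 243). In the side view, the block with its blue face is at (346, 257), the jar at (307, 239), the offcut at (371, 284) and the catch at (350, 156). I'll zoom in on both.

Run:
```python
import cv2
a=cv2.imread('pics/scene0.png')[180:380,190:390]; b=cv2.imread('pics/side0.png')[120:310,280:450]
cv2.imwrite('pics/c1.png',cv2.resize(a,(800,800),interpolation=cv2.INTER_CUBIC)[:600])
cv2.imwrite('pics/c2.png',cv2.resize(b,None,fx=3.15,fy=3.15,interpolation=cv2.INTER_CUBIC))
```

```text
(no output)
```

View pics/c1.png

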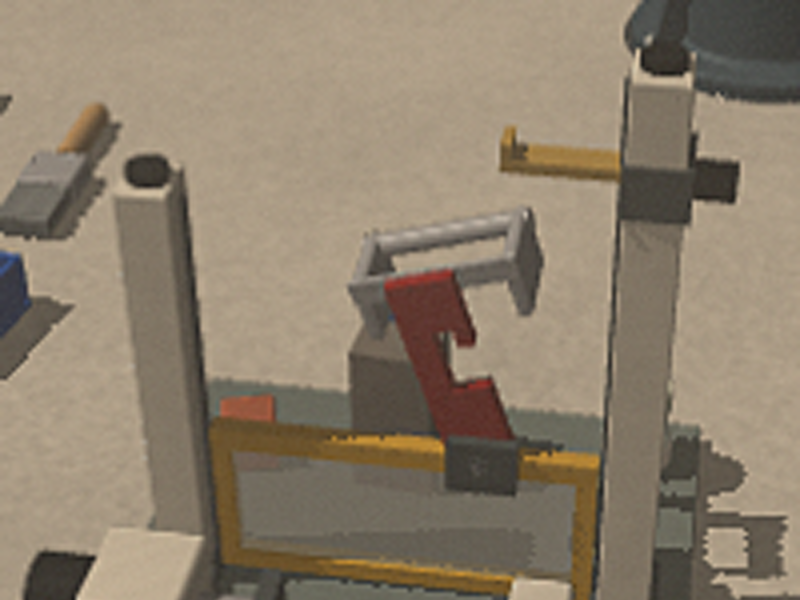

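View pics/c2.png

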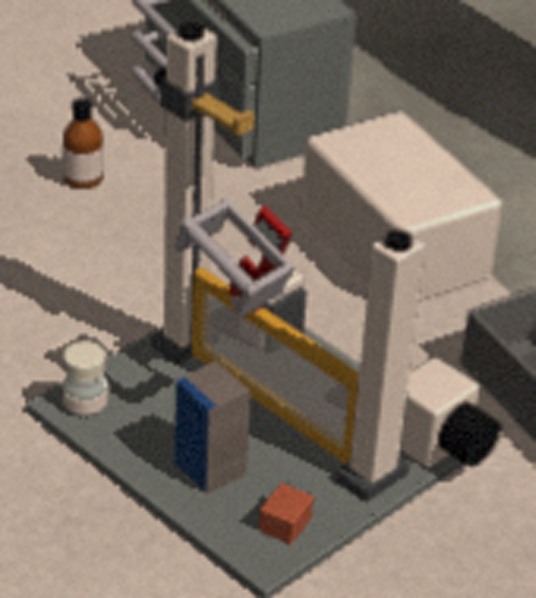

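The crops show every needed feature. In the scene crop (4x, offset 190,180): column tops at (665,70) and (148,178), catch lip at (502–515,130–170), handle bar from (375,240) to (520,213). In the side crop (3.15x, offset 280,120): bed corners at (30,403) and (268,594), block top with blue edge at (180–248,365–405).

```bash
cat > h.py <<'E'
import numpy as np, cv2, json
from station import camera_model
C={n:camera_model(n) for n in("scene","side")}
def K(c):
    f=240/np.tan(np.radians(c["vertical_fov"]/2)); return np.array([[f,0,c["cx"]],[0,f,c["cy"]],[0,0,1]])
def ray(n,p,c=None):
    c=c or C[n]; u=cv2.undistortPoints(np.array([[p]],float),K(c),c["D"])[0,0]
    d=c["R"].T@np.r_[u,1]; return -c["R"].T@c["t"], d/np.linalg.norm(d)
def plane(n,p,z,c=None):
    o,d=ray(n,p,c); return o+d*(z-o[2])/d[2]
def tri(p1,p2):
    (a,u),(b,v)=ray("scene",p1),ray("side",p2)
    s=np.linalg.lstsq(np.c_[u,-v],b-a,rcond=None)[0]; P,Q=a+s[0]*u,b+s[1]*v
    return (P+Q)/2,np.linalg.norm(P-Q)
def proj(n,X,c=None):
    c=c or C[n]; return cv2.projectPoints(np.array([X],float),cv2.Rodrigues(c["R"])[0],c["t"],K(c),c["D"])[0][0,0]
def cs(x,y): return (190+x/4,180+y/4)
def cd(x,y): return (280+x/3.15,120+y/3.15)
E
python3 - <<'E'
from h import *
np.set_printoptions(precision=4,suppress=True)
L=plane("side",cd(30,403),.012);N=plane("side",cd(268,594),.012);print("bed corners",L,N,np.linalg.norm(L-N))
T=plane("scene",cs(665,68),.322);S=plane("scene",cs(148,176),.247);print("sc cols",T,S,np.linalg.norm((T-S)[:2]))
T2=plane("side",cd(191,38),.322);S2=plane("side",cd(399,243),.247);print("sd cols",T2,S2,np.linalg.norm((T2-S2)[:2]))
print("tri cols",tri(cs(665,68),cd(191,38)),tri(cs(148,176),cd(399,243)))
print("catch tip",tri(cs(506,130),cd(250,118)))
print("handle L",tri(cs(520,213),cd(190,228)),"R",tri(cs(375,240),cd(250,295)))
E
```

```text
bed corners [0.5114 0.1059 0.012 ] [ 0.5844 -0.1734  0.012 ] 0.28872898597816427
sc cols [0.6677 0.1199 0.322 ] [ 0.7226 -0.0973  0.247 ] 0.2239841788858207
sd cols [0.6623 0.1125 0.322 ] [ 0.7232 -0.0993  0.247 ] 0.2204278113449889
tri cols (array([0.6644, 0.1181, 0.3193]), np.float64(0.002048244606432969)) (array([ 0.723 , -0.0981,  0.2467]), np.float64(0.0018666794593879164))
catch tip (array([0.6794, 0.0528, 0.2812]), np.float64(0.006850119292651684))
handle L (array([0.6233, 0.0392, 0.2037]), np.float64(0.0042693533942261466)) R (array([ 0.6396, -0.0295,  0.1799]), np.float64(0.003197194036959421))
```

```bash
cat >> h.py <<'E'
from scipy.spatial.transform import Rotation as Ro
from station import sense
PSI=0.253; O=np.array([.694,.008])
def w(x,y,z,psi=PSI,o=O): return np.array([o[0]+x*np.cos(psi)-y*np.sin(psi),o[1]+x*np.sin(psi)+y*np.cos(psi),z])
def p(X,psi=PSI,o=O):
    d=np.asarray(X)[:2]-o; return np.array([d[0]*np.cos(psi)+d[1]*np.sin(psi),-d[0]*np.sin(psi)+d[1]*np.cos(psi),X[2]])
def go(target,yaw=None):
    s=sense(); R=Ro.from_quat(s["tool_rot"]); d=R.inv().apply(np.asarray(target)-s["tcp_pos"])/.06
    y=R.apply([0,1,0]); a=np.arctan2(y[1],y[0]); print("tcp",s["tcp_pos"],"press",p(s["tcp_pos"])*1e3,"jaw yaw",a,"x axis",R.apply([1,0,0]),"F",s["force"],"gap",s["finger_gap"],"t",s["t"])
    print("shift",d.round(3), "turn about x (units) for jaw along",yaw, None if yaw is None else -np.degrees((yaw-a+np.pi/2)%np.pi-np.pi/2)/5)
E
python3 - <<'E'
from h import *
np.set_printoptions(precision=4,suppress=True)
go(w(-.14,.02,.40),PSI)
c=camera_model("wrist"); print(-c["R"].T@c["t"]-sense()["tcp_pos"],c["R"][2]);print(sense()["q"])
E
```

```text
tcp [0.1591 0.6038 0.2305] press [-368.7557  710.769   230.5249] jaw yaw 1.3129611249819184 x axis [-0.0007 -0.0016 -1.    ] F [0.3517 0.5817 0.2157] gap 0.996642718780595 t 0.15
shift [-2.813 -8.184  8.954] turn about x (units) for jaw along 0.253 12.14625978188054
[-0.0732  0.0187  0.1413] [ 0.2843 -0.077  -0.9556]
[ 1.1345  0.5283  1.4336  0.      1.1814 -0.1785]
```

Emit:
step_arm --increments '[-0.4,-0.5,0.6,0,0,-0.8,-1.2,1.3,0,0,-1.2,-1.9,2.05,0,0,-1.4,-2.5,2.75,0,0,-1.5,-3.2,3.5,0,0]'

```text
t: 0.78
tcp_pos: [0.3144, 0.3635, 0.3218]
tool_rot: [0.091, 0.701, -0.091, 0.702]
force: [0.9, -0.2, -0.2]
finger_gap: 1.002
```

Emit:
step_arm --increments '[-0.3,-0.65,0.7,0,0,-0.6,-1.3,1.4,0,0,-0.9,-1.9,2.1,0,0,-1.2,-2.5,2.8,0,0,-1.3,-3.1,3.4,0,0]'

```text
t: 1.4
tcp_pos: [0.4657, 0.13, 0.4012]
tool_rot: [0.091, 0.7, -0.091, 0.703]
force: [0.1, 0.0, -0.1]
finger_gap: 0.999
```

Emit:
step_arm --increments '[0,-0.5,0.5,2,0,0,-1.0,1.0,4,0,0,-1.4,1.6,6,0,0,-1.6,1.9,8,0,0,-1.8,2.05,10,0]'

```text
t: 2.02
tcp_pos: [0.5577, -0.0069, 0.4007]
tool_rot: [0.381, 0.595, -0.38, 0.597]
force: [-1.0, 0.8, 0.2]
finger_gap: 0.999
```

Run:
```python
from h import *
np.set_printoptions(precision=4,suppress=True)
go(w(-.14,.02,.40),PSI);print(sense()["q"])
```

```text
tcp [ 0.5577 -0.0069  0.4007] press [-135.7268   19.749   400.7319] jaw yaw 0.4336505439828808 x axis [ 0.0025  0.0002 -1.    ] F [-0.9726  0.7599  0.1921] gap 0.9992324381120794 t 2.025
shift [ 0.012 -0.069 -0.017] turn about x (units) for jaw along 0.253 2.0701027473923026
[-0.2131  0.2812  1.3608  0.0007  1.4971 -0.6468]
```

Emit:
step_arm --increments '[0,0,0,1,0.7,0,0,0,2.07,0.7,0,0,0,2.07,0.7,0,0,0,2.07,0.7,0,0,0,2.07,0.7]'

```text
t: 2.65
tcp_pos: [0.5576, -0.0068, 0.4007]
tool_rot: [0.433, 0.559, -0.432, 0.56]
force: [-0.4, 0.0, 0.1]
finger_gap: 0.3
```

Run:
```python
from h import *
from station import snapshot
import pickle
np.set_printoptions(precision=4,suppress=True)
go(w(-.14,.02,.40),PSI)
c=camera_model("wrist"); im=snapshot("wrist"); pickle.dump(c,open("w1.pkl","wb")); cv2.imwrite("pics/w1.png",im)
```

```text
tcp [ 0.5576 -0.0068  0.4007] press [-135.7837   19.8466  400.711 ] jaw yaw 0.25386306446240087 x axis [ 0.0024  0.0002 -1.    ] F [-0.4137  0.0403  0.0778] gap 0.2999193784948514 t 2.65
shift [ 0.012 -0.07  -0.003] turn about x (units) for jaw along 0.253 0.009889990228658734
```

View pics/w1.png

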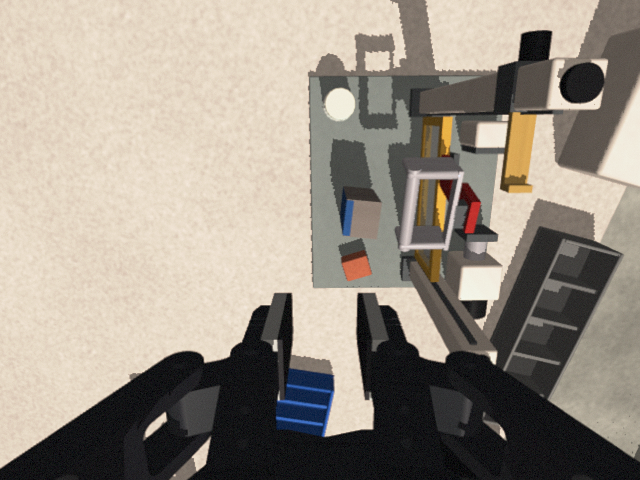

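Wrist view: the picture is aligned with the press. Bed near edge is at column 310–313 (rows 72–288), cross-bar at column 409 (rows 168–247), strip at about 450, catch tip at (517,190), block top at (350–380,188–236), jar at (340,104), offcut at (356,262).

Run:
```python
from h import *
import pickle
np.set_printoptions(precision=1,suppress=True)
c=pickle.load(open("w1.pkl","rb")); q=lambda u,v,z:p(plane("wrist",(u,v),z,c))*1e3
print("bed corners",q(309,72,.012),q(314,288,.012))
print("tall col top corners",q(604,60,.322),q(601,106,.322),q(549,112,.322))
print("handle ends",q(411,167,.204),q(405.5,247,.180),"mid",q(408.5,206,.192),"strip",q(453,207,.192))
for z in(.26,.27,.28,.29): print("tip",z,q(517,190,z))
print("block top corners",q(349,188,.102),q(381,192,.102),q(378,237,.102),q(343,234,.102), q(352,234,.102))
print("jar",q(340,104,.067),"offcut",q(356,262,.038))
b=cv2.imread("pics/w1.png"); hsv=cv2.cvtColor(b,cv2.COLOR_BGR2HSV)
m=cv2.inRange(hsv,(15,120,90),(30,255,255)); m[:100]=0;m[200:]=0;m[:,:490]=0
ys,xs=np.nonzero(m);print("brass bbox",xs.min(),xs.max(),ys.min(),ys.max())
# brass in scene and side
for n,(x0,x1,y0,y1) in {"scene":(305,352,205,230),"side":(335,365,140,170)}.items():
    i=cv2.cvtColor(cv2.imread(f"pics/{n}0.png"),cv2.COLOR_BGR2HSV); m=cv2.inRange(i,(12,100,70),(32,255,255))[y0:y1,x0:x1]
    print(n,x0,y0); print("\n".join("".join("#" if v else "." for v in r) for r in m))
```

```text
bed corners [-154.8  147.9   12. ] [-150.6 -145.    12. ]
tall col top corners [  8.8 123.6 322. ] [ 11.7 100.8 322. ] [-16.1  97.5 322. ]
handle ends [-62.4  53.7 204. ] [-57.5 -25.9 180. ] mid [-59.8  17.2 192. ] strip [-19.2  16.3 192. ]
tip 0.26 [  3.3  44.2 260. ]
tip 0.27 [ -1.6  46.  270. ]
tip 0.28 [ -6.6  47.8 280. ]
tip 0.29 [-11.6  49.6 290. ]
block top corners [-108.1   17.8  102. ] [-72.   13.3 102. ] [-73.3 -39.6 102. ] [-114.1  -36.   102. ] [-103.6  -36.   102. ]
jar [-117.9  108.3   67. ] offcut [-92.5 -94.7  38. ]
brass bbox 504 535 112 192
scene 305 205
...............................................
...............................................
...............................................
...............................................
...............................................
...............................................
.............#.................................
...........###.................................
...........###.................................
..........####.................................
..........####...........................
[... 921 characters left out ...]
..................
..............................
..........#...................
.........####.................
......########................
......###########.............
......############............
........############..........
.........################.....
..........################....
............##############....
..............############....
...............###########....
.................########.....
...................#####......
....................##........
..............................
..............................
..............................
..............................
..............................
..............................
..............................
```

```bash
sed -i 's/O=np.array(.*/O=np.array([.6906,.0072])/' h.py
python3 - <<'E'
from h import *
import pickle
np.set_printoptions(precision=1,suppress=True)
c=pickle.load(open("w1.pkl","rb"))
def vx(n,px,x,c=None):
    o,d=ray(n,px,c); a=p(o);b=p(o+d); t=(x-a[0])/(b-a)[0]; return (a+t*(b-a))*1e3
print("cams",p(ray("scene",(320,240))[0]),p(ray("side",(320,240))[0]))
for u in(540,570,600): print("scene top back edge",vx("scene",cs(u,144+(u-530)*.07),-.009),"bottom front",vx("scene",cs(u,172+(u-530)*.07),.009))
print("lip top",vx("scene",cs(512,128),-.009),vx("scene",cs(502,138),.009),"tip bottom front",vx("scene",cs(502,171),.009))
b=cv2.imread("pics/scene0.png")
for x in(325,330,335): print(x,b[213:228,x].tolist())
s=cv2.imread("pics/side0.png"); print(vx("side",(341,151.5),-.009),vx("side",(360.5,156),0),vx("side",(356,162),-.009))
print("wrist tongue z by width: ",[ (z,p(plane('wrist',(504,150),z,c))[0]*1e3,p(plane('wrist',(535.5,150),z,c))[0]*1e3) for z in(.26,.27,.28)])
w1=cv2.imread("pics/w1.png"); print([w1[150,x].tolist() for x in range(500,540,2)]); print([w1[y,516].tolist() for y in range(176,198)])
E
```

```text
cams [0.6 0.1 0.7] [-0.8 -0.8  1.1]
scene top back edge [ -9.   63.4 272.2] bottom front [  9.   65.8 269.2]
scene top back edge [ -9.   76.4 272.4] bottom front [  9.   78.5 269.5]
scene top back edge [ -9.   89.3 272.7] bottom front [  9.   91.2 269.7]
lip top [ -9.   51.2 279.2] [  9.   49.4 284.5] tip bottom front [  9.   49.6 268.4]
325 [[131, 155, 170], [133, 157, 173], [141, 159, 173], [96, 135, 164], [63, 123, 158], [70, 123, 158], [72, 130, 163], [66, 121, 154], [61, 97, 121], [54, 86, 102], [64, 97, 117], [128, 149, 167], [139, 162, 178], [138, 159, 174], [135, 158, 173]]
330 [[134, 156, 172], [135, 157, 172], [138, 158, 172], [106, 142, 168], [66, 122, 158], [65, 121, 156], [67, 125, 159], [73, 129, 165], [60, 105, 134], [54, 87, 108], [45, 79, 99], [108, 132, 149], [133, 156, 172], [133, 154, 170], [135, 156, 172]]
335 [[133, 156, 171], [133, 155, 170], [133, 154, 167], [125, 151, 169], [86, 134, 164], [69, 125, 160], [70, 124, 157], [70, 126, 164], [68, 119, 154], [59, 96, 119], [54, 83, 103], [59, 93, 114], [123, 145, 160], [134, 157, 173], [132, 154, 170]]
[ -9.   97.7
[... 256 characters left out ...]
), np.float64(5.394305397651476))]
[[90, 92, 91], [91, 92, 91], [68, 78, 84], [27, 55, 70], [65, 126, 164], [89, 173, 220], [88, 168, 218], [91, 171, 219], [87, 168, 218], [88, 166, 217], [82, 160, 211], [87, 162, 213], [87, 166, 214], [92, 172, 221], [90, 170, 220], [91, 171, 221], [189, 212, 230], [195, 216, 228], [199, 218, 232], [205, 223, 235]]
[[70, 131, 170], [50, 92, 117], [50, 89, 114], [47, 88, 113], [53, 92, 114], [47, 87, 113], [48, 88, 112], [41, 76, 99], [41, 72, 94], [61, 121, 156], [88, 163, 209], [91, 172, 221], [89, 170, 219], [93, 174, 221], [90, 170, 220], [91, 171, 220], [112, 179, 221], [171, 201, 224], [195, 213, 228], [200, 219, 231], [200, 218, 231], [196, 214, 228]]
```

Run:
```python
from h import *
np.set_printoptions(precision=4,suppress=True)
go(w(-.058,.014,.235),PSI)
```

```text
tcp [ 0.5576 -0.0068  0.4007] press [-132.2758   19.7552  400.7313] jaw yaw 0.2537067135663733 x axis [ 0.0025  0.0002 -1.    ] F [-0.291   0.3766  0.3104] gap 0.296524859320519 t 2.7
shift [2.765 1.231 0.096] turn about x (units) for jaw along 0.253 0.008098340935564542
```

Emit:
step_arm --increments '[0.3,0.4,0.03,0,0.7,0.9,0.9,0.06,0,0.7,1.7,1.23,0.1,0,0.7,2.4,1.23,0.1,0,0.7,2.76,1.23,0.1,0,0.7]'

```text
t: 3.32
tcp_pos: [0.6297, 0.0064, 0.2321]
tool_rot: [0.432, 0.56, -0.433, 0.559]
force: [-0.4, -1.2, -0.4]
finger_gap: 0.3
```

Run:
```python
from h import *
from station import snapshot
import pickle
np.set_printoptions(precision=4,suppress=True)
go(w(-.058,.014,.173),PSI)
c=camera_model("wrist"); im=snapshot("wrist"); pickle.dump(c,open("w2.pkl","wb")); cv2.imwrite("pics/w2.png",im)
```

```text
tcp [0.6297 0.0064 0.2321] press [-59.1506  14.4392 232.1373] jaw yaw 0.25449585930865537 x axis [-0.0023  0.001  -1.    ] F [-0.4053 -1.2427 -0.4333] gap 0.3002710354241734 t 3.325
shift [0.986 0.021 0.009] turn about x (units) for jaw along 0.253 0.017141285026261936
```

View pics/w2.png

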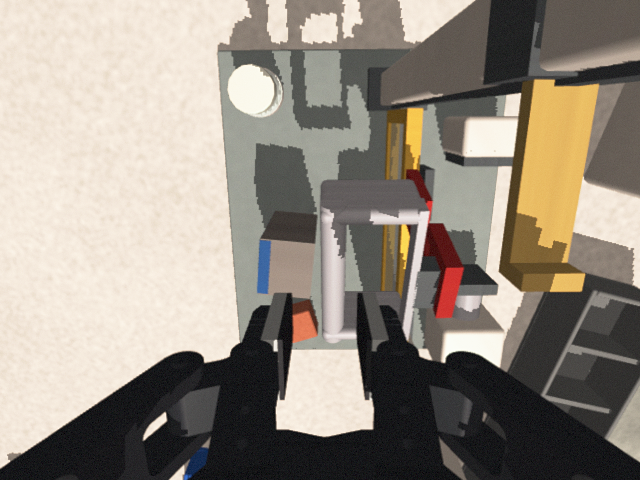

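The wrist view shows the cross-bar at columns 322–345 between the two fingers (rows 210–340), the strip near column 408, and the catch lip at (510–584, 265–291). I'll triangulate from the two wrist views.

Run:
```python
from h import *
import pickle
np.set_printoptions(precision=1,suppress=True)
c1=pickle.load(open("w1.pkl","rb"));c2=pickle.load(open("w2.pkl","rb"))
a=cv2.imread("pics/w1.png").astype(int);b=cv2.imread("pics/w2.png").astype(int)
def tri2(p1,p2):
    (A,u),(B,v)=ray(0,p1,c1),ray(0,p2,c2); s=np.linalg.lstsq(np.c_[u,-v],B-A,rcond=None)[0];P,Q=A+s[0]*u,B+s[1]*v
    return p((P+Q)/2)*1e3,np.linalg.norm(P-Q)*1e3
m=((b[...,2]-b[...,0])>70)&(np.arange(640)>495)
for r in(274,278,282,286,288,290,292): x=np.nonzero(m[r])[0]; print(r,(x.min(),x.max()) if len(x) else None)
print("col540",[tuple(b[y,545]) for y in range(255,296,3)])
m1=((a[...,2]-a[...,0])>70)&(np.arange(640)>495)
for r in(185,187,189,191,192): x=np.nonzero(m1[r,:545])[0]; print(r,(x.min(),x.max()) if len(x) else None)
for r in(240,270,290): print(r,[int(b[r,x].mean()) for x in range(312,356,2)],"bar",p(plane(0,(333,r),.192,c2))*1e3)
print("finger tips gap mid", p(plane(0,(325,300),.232,c2))*1e3, "strip",p(plane(0,(408,280),.19,c2))*1e3)
```

```text
274 (np.int64(524), np.int64(584))
278 (np.int64(524), np.int64(583))
282 (np.int64(523), np.int64(583))
286 (np.int64(522), np.int64(582))
288 (np.int64(522), np.int64(581))
290 (np.int64(522), np.int64(581))
292 None
col540 [(np.int64(50), np.int64(97), np.int64(122)), (np.int64(53), np.int64(97), np.int64(126)), (np.int64(48), np.int64(94), np.int64(122)), (np.int64(38), np.int64(74), np.int64(91)), (np.int64(40), np.int64(75), np.int64(96)), (np.int64(43), np.int64(76), np.int64(98)), (np.int64(37), np.int64(77), np.int64(99)), (np.int64(55), np.int64(100), np.int64(131)), (np.int64(58), np.int64(106), np.int64(132)), (np.int64(58), np.int64(104), np.int64(130)), (np.int64(57), np.int64(104), np.int64(132)), (np.int64(56), np.int64(102), np.int64(131)), (np.int64(54), np.int64(90), np.int64(114)), (np.int64(50), np.int64(53), np.int64(51))]
185 (np.int64(509), np.int64(532))
187 (np.int64(509), np.int64(532))
189 (np.int64(509), np.int64(531))
191 (np.int64(508), np.int64(531))
192 (np.int64(508), np.int64(531))
240 [56, 70, 156, 155, 130, 135, 165, 187, 203, 207, 223, 226, 205, 103, 98, 98, 88, 129, 165, 144, 82, 82] bar [-55.8  32.4 192. ]
270 [151, 156, 157, 158, 147, 124, 160, 185, 201, 208, 220, 218, 215, 211, 194, 178, 146, 159, 158, 161, 158, 163] bar [-55.6  16.9 192. ]
290 [156, 158, 157, 159, 146, 120, 161, 181, 201, 210, 215, 218, 216, 206, 193, 171, 146, 158, 160, 160, 162, 158] bar [-55.6   6.2 192. ]
finger tips gap mid [-59.6  20.1 232. ] strip [-17.9  10.8 190. ]
```

Run:
```python
from h import *
import pickle
np.set_printoptions(precision=3,suppress=True)
c1=pickle.load(open("w1.pkl","rb"));c2=pickle.load(open("w2.pkl","rb"))
def tri2(p1,p2):
    (A,u),(B,v)=ray(0,p1,c1),ray(0,p2,c2); s=np.linalg.lstsq(np.c_[u,-v],B-A,rcond=None)[0];P,Q=A+s[0]*u,B+s[1]*v
    return p((P+Q)/2)*1e3,np.linalg.norm(P-Q)*1e3
print("lip top R",tri2((531.7,192.3),(581.8,291.4)),"L",tri2((507.9,192.3),(521.7,291.4)))
go(w(-.057,.0145,.173),PSI)
```

```text
lip top R (array([  6.665,  46.332, 280.903]), np.float64(0.014398060305023644)) L (array([ -9.24 ,  46.308, 280.834]), np.float64(0.4314429048826628))
tcp [0.628 0.006 0.23 ] press [-60.398  14.854 229.952] jaw yaw 0.2542471152014795 x axis [-0.006  0.002 -1.   ] F [-0.312  0.593 -1.718] gap 0.3009971434866455 t 3.375
shift [0.949 0.062 0.009] turn about x (units) for jaw along 0.253 0.014290887522276132
```

Emit:
step_arm --increments '[0.2,0.04,0,0,0.7,0.4,0.04,0,0,0.7,0.7,0.04,0,0,0.7,0.98,0.04,0,0,0.7,0.99,0.04,0,0,0.7]'

```text
t: 4.0
tcp_pos: [0.6295, 0.0073, 0.1692]
tool_rot: [0.431, 0.562, -0.434, 0.556]
force: [-0.0, -0.5, 0.6]
finger_gap: 0.301
```

Emit:
step_arm --increments '[0,0,0,0,0.8,0,0,0,0,0.9,0,0,0,0,1,0,0,0,0,1,0,0,0,0,1]' --grip_force 50

```text
t: 4.62
tcp_pos: [0.6333, 0.008, 0.1702]
tool_rot: [0.434, 0.56, -0.432, 0.559]
force: [7.1, 2.8, -6.4]
finger_gap: 0.12
```

Run:
```python
from h import *
np.set_printoptions(precision=4,suppress=True)
go(w(-.0556,.0145,.173),PSI)
```

```text
tcp [0.6333 0.008  0.1702] press [-55.2797  15.1255 170.2048] jaw yaw 0.25405678232081597 x axis [ 0.0003  0.0031 -1.    ] F [ 7.0595  2.7523 -6.3508] gap 0.11959060087540517 t 4.625
shift [-0.047 -0.005  0.01 ] turn about x (units) for jaw along 0.253 0.0121098333693577
```

Emit:
step_arm --increments '[-0.2,0,0,0,1,-0.4,0,0,0,1,-0.6,0,0,0,1,-0.8,0,0,0,1,-1.0,0,0,0,1]'

```text
t: 5.25
tcp_pos: [0.6334, 0.0081, 0.2312]
tool_rot: [0.434, 0.56, -0.431, 0.559]
force: [3.5, 1.2, -6.7]
finger_gap: 0.123
```

Run:
```python
from h import *
np.set_printoptions(precision=4,suppress=True)
go(w(-.0556,.0145,.2867),PSI)
```

```text
tcp [0.6334 0.0081 0.2312] press [-55.1245  15.1723 231.172 ] jaw yaw 0.2539894544483887 x axis [ 0.0011  0.0036 -1.    ] F [ 3.5449  1.1976 -6.7002] gap 0.12309535358032636 t 5.25
shift [-0.926 -0.006  0.008] turn about x (units) for jaw along 0.253 0.011338312782624944
```

Emit:
step_arm --increments '[-0.2,0,0,0,1,-0.4,0,0,0,1,-0.65,0,0,0,1,-0.92,0,0,0,1,-0.92,0,0,0,1]'

```text
t: 5.88
tcp_pos: [0.6335, 0.008, 0.2883]
tool_rot: [0.434, 0.559, -0.431, 0.559]
force: [2.7, 1.9, -5.4]
finger_gap: 0.122
```

Run:
```python
from h import *
np.set_printoptions(precision=4,suppress=True)
s=sense();y0=s['tcp_pos']
for th in(-.2,-.1,0,.07,.13): go(y0+w(0,.09*(np.sin(th)+np.sin(.3)),0,o=np.zeros(2))+[0,0,.09*(np.cos(th)-np.cos(.3))+(.2867-y0[2])],PSI)
```

```text
tcp [0.6335 0.008  0.2883] press [-55.0896  15.1001 288.2819] jaw yaw 0.25408059762321694 x axis [ 0.0028  0.0034 -1.    ] F [ 2.7127  1.8966 -5.3736] gap 0.12184834299643335 t 5.875
shift [-0.01   0.    -0.145] turn about x (units) for jaw along 0.253 0.012382736632439073
tcp [0.6335 0.008  0.2883] press [-55.0896  15.1001 288.2819] jaw yaw 0.25408059762321694 x axis [ 0.0028  0.0034 -1.    ] F [ 2.7127  1.8966 -5.3736] gap 0.12184834299643335 t 5.875
shift [-0.032  0.    -0.294] turn about x (units) for jaw along 0.253 0.012382736632439073
tcp [0.6335 0.008  0.2883] press [-55.0896  15.1001 288.2819] jaw yaw 0.25408059762321694 x axis [ 0.0028  0.0034 -1.    ] F [ 2.7127  1.8966 -5.3736] gap 0.12184834299643335 t 5.875
shift [-0.039  0.001 -0.443] turn about x (units) for jaw along 0.253 0.012382736632439073
tcp [0.6335 0.008  0.2883] press [-55.0896  15.1001 288.2819] jaw yaw 0.25408059762321694 x axis [ 0.0028  0.0034 -1.    ] F [ 2.7127  1.8966 -5.3736] gap 0.12184834299643335 t 5.875
shift [-0.036  0.001 -0.548] turn about x (units) for jaw along 0.253 0.012382736632439073
tcp [0.6335 0.008  0.2883] press [-55.0896  15.1001 288.2819] jaw yaw 0.25408059762321694 x axis [ 0.0028  0.0034 -1.    ] F [ 2.7127  1.8966 -5.3736] gap 0.12184834299643335 t 5.875
shift [-0.026  0.001 -0.638] turn about x (units) for jaw along 0.253 0.012382736632439073
```

Emit:
step_arm --increments '[-0.01,0,-0.1,0,1,-0.02,0,-0.2,0,1,-0.03,0,-0.3,0,1,-0.04,0,-0.38,0,1,-0.04,0,-0.44,0,1]'

```text
t: 6.5
tcp_pos: [0.6276, 0.0302, 0.2907]
tool_rot: [0.433, 0.557, -0.433, 0.561]
force: [3.5, -7.2, -4.8]
finger_gap: 0.123
```

Run:
```python
from h import *
np.set_printoptions(precision=4,suppress=True)
go(w(-.0551,.0151+.0266+.0117,.2883),PSI)
```

```text
tcp [0.6276 0.0302 0.2907] press [-55.1859  38.0427 290.7344] jaw yaw 0.2539296085415502 x axis [ 0.0046 -0.0041 -1.    ] F [ 3.4698 -7.2138 -4.8067] gap 0.12316813599489446 t 6.5
shift [ 0.039  0.002 -0.256] turn about x (units) for jaw along 0.253 0.010652529206027885
```

Emit:
step_arm --increments '[0,0,-0.08,0,1,0.01,0,-0.16,0,1,0.02,0,-0.24,0,1,0.03,0,-0.28,0,1,0.03,0,-0.28,0,1]'

```text
t: 7.12
tcp_pos: [0.6243, 0.0428, 0.2887]
tool_rot: [0.431, 0.555, -0.435, 0.563]
force: [5.1, -6.8, -4.8]
finger_gap: 0.124
```

Run:
```python
from h import *
np.set_printoptions(precision=4,suppress=True)
go(w(-.0551,.0151+.0266+.0117,.2883),PSI)
```

```text
tcp [0.6243 0.0428 0.2887] press [-55.3176  51.1013 288.7092] jaw yaw 0.2533548777502341 x axis [ 0.0061 -0.0118 -0.9999] F [ 5.0834 -6.7516 -4.8218] gap 0.12370829651875058 t 7.125
shift [ 0.006  0.004 -0.038] turn about x (units) for jaw along 0.253 0.0040665994663013905
```

Emit:
step_arm --increments '[0,0,-0.06,0,1,0,0,-0.12,0,1,0,0,-0.12,0,1,0.06,0,-0.12,0,1,0.1,0,-0.12,0,1]'

```text
t: 7.75
tcp_pos: [0.6234, 0.0458, 0.2825]
tool_rot: [0.429, 0.552, -0.437, 0.565]
force: [4.2, -7.2, -5.4]
finger_gap: 0.123
```

Run:
```python
from h import *
np.set_printoptions(precision=4,suppress=True)
go(w(-.0551,.0151+.0266+.0117,.2775),PSI)
```

```text
tcp [0.6234 0.0458 0.2825] press [-55.3494  54.1873 282.5401] jaw yaw 0.2525970481455222 x axis [ 0.0081 -0.0198 -0.9998] F [ 4.2171 -7.159  -5.3597] gap 0.1228677155311431 t 7.75
shift [0.084 0.004 0.011] turn about x (units) for jaw along 0.253 -0.004617488121708336
```

Emit:
step_arm --increments '[0.03,0,-0.05,0,1,0.06,0,-0.05,0,1,0.09,0,-0.05,0,1,0.11,0,-0.05,0,1,0.11,0,-0.05,0,1]'

```text
t: 8.38
tcp_pos: [0.6237, 0.0452, 0.2783]
tool_rot: [0.428, 0.55, -0.438, 0.568]
force: [-0.1, -5.3, 4.3]
finger_gap: 0.121
```

Run:
```python
from h import *
np.set_printoptions(precision=4,suppress=True)
go(w(-.0551,.0151+.0266+.0117,.2775),PSI)
```

```text
tcp [0.6237 0.0452 0.2783] press [-55.3067  53.5004 278.3132] jaw yaw 0.2520201553072955 x axis [ 0.0113 -0.027  -0.9996] F [-0.0781 -5.2686  4.2955] gap 0.12147702486420663 t 8.375
shift [0.014 0.003 0.001] turn about x (units) for jaw along 0.253 -0.01122819309405233
```

Emit:
step_arm --increments '[0,0,0.03,0,1,0,0,0.08,0,1,0,0,0.08,0,1,0,0,0.08,0,1,0,0,0.08,0,1]'

```text
t: 9.0
tcp_pos: [0.624, 0.0438, 0.2785]
tool_rot: [0.429, 0.552, -0.437, 0.566]
force: [0.6, 6.8, -0.5]
finger_gap: 0.12
```

Run:
```python
from h import *
np.set_printoptions(precision=4,suppress=True)
go(w(-.0551,.0151+.0266+.0117,.2775),PSI)
```

```text
tcp [0.624  0.0438 0.2785] press [-55.3595  52.0952 278.4761] jaw yaw 0.2524603959405835 x axis [ 0.0097 -0.0214 -0.9997] F [ 0.5893  6.8207 -0.5282] gap 0.11966142841019184 t 9.0
shift [ 0.016  0.004 -0.022] turn about x (units) for jaw along 0.253 -0.006183407042539011
```

Emit:
step_arm --increments '[0,0,0,0,0.85,0,0,0,0,0.75,0,0,0,0,0.72,0,0,0,0,0.72,0,0,0,0,0.72]'

```text
t: 9.62
tcp_pos: [0.6239, 0.0436, 0.2784]
tool_rot: [0.429, 0.552, -0.437, 0.566]
force: [0.0, 0.5, 0.2]
finger_gap: 0.281
```

Run:
```python
from h import *
from station import snapshot
np.set_printoptions(precision=4,suppress=True)
go(w(-.057,.052,.34),PSI)
cv2.imwrite("pics/s3.png",cv2.resize(snapshot("scene")[180:380,190:390],(600,600),interpolation=cv2.INTER_CUBIC))
```

```text
tcp [0.6239 0.0436 0.2784] press [-55.5024  51.8981 278.4232] jaw yaw 0.25215735851725585 x axis [ 0.0094 -0.0215 -0.9997] F [0.0099 0.4558 0.1533] gap 0.2806895222410035 t 9.625
shift [-1.026 -0.021  0.022] turn about x (units) for jaw along 0.253 -0.00965596012077845
```

View pics/s3.png

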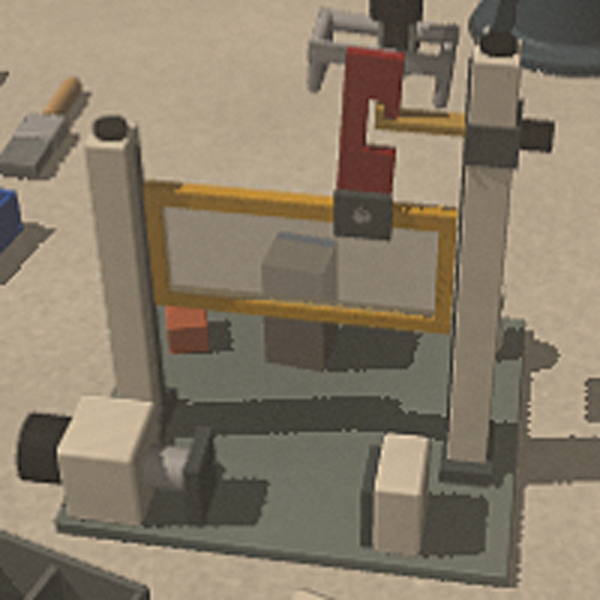

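The scene view shows the tooth sitting behind the brass lip (crop 380,120), the guard hanging free and the block still standing. I'll withdraw upward, back off and turn the jaws across the press.

Emit:
step_arm --increments '[-0.15,0,0,0,0.72,-0.4,0,0,0,0.72,-0.8,0,0,0,0.72,-1.3,0,0,0,0.72,-1.5,0,0,0,0.72]'

```text
t: 10.3
tcp_pos: [0.6241, 0.0456, 0.3718]
tool_rot: [0.43, 0.55, -0.436, 0.568]
force: [-0.2, 0.7, 0.5]
finger_gap: 0.281
```

Emit:
step_arm --increments '[0,-0.6,0.5,-2,0.72,0,-1.2,1.0,-4,0.72,0,-1.7,1.4,-6,0.72,0,-1.9,1.5,-8,0.72,0,-1.9,1.5,-10,0.72]'

```text
t: 10.92
tcp_pos: [0.5351, -0.0709, 0.3732]
tool_rot: [0.149, 0.683, -0.162, 0.697]
force: [0.2, -0.4, 1.0]
finger_gap: 0.279
```

Emit:
step_arm --increments '[0,0,0,-2,0.5,0,0,0,-4,0.4,0,0,0,-6,0.4,0,0,0,-8,0.4,0,0,0,-8,0.4]'

```text
t: 11.55
tcp_pos: [0.5349, -0.0708, 0.3732]
tool_rot: [-0.098, 0.697, 0.081, 0.705]
force: [1.0, 0.5, 0.2]
finger_gap: 0.603
```

Run:
```python
from h import *
from station import snapshot
import pickle
np.set_printoptions(precision=4,suppress=True)
go(w(-.17,-.04,.30),PSI+np.pi/2);print(sense()['q'])
c=camera_model("wrist"); im=snapshot("wrist"); pickle.dump(c,open("w3.pkl","wb")); cv2.imwrite("pics/w3.png",im)
```

```text
tcp [ 0.5349 -0.0708  0.3732] press [-170.2825  -36.5901  373.1696] jaw yaw 1.8246839366793486 x axis [ 0.0141 -0.0219 -0.9997] F [1.042  0.5232 0.2066] gap 0.6030790089744537 t 11.55
shift [ 1.221 -0.027 -0.005] turn about x (units) for jaw along 1.8237963267948967 0.010171260046637846
[-0.3298  0.2634  1.4596 -0.0164  1.3983 -2.152 ]
```

View pics/w3.png

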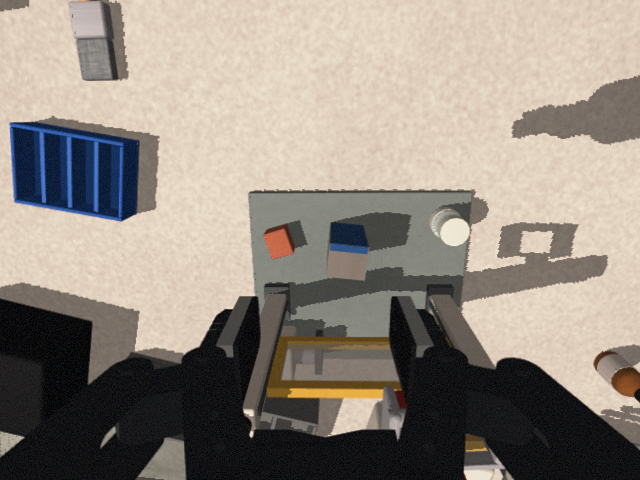

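The wrist view has down = away from the robot. Block top face corners are at about (328,247), (369,252), (365,280), (327,277), with the blue face above them; offcut at (279,242), jar at (450,228). The block looks turned a few degrees.

Run:
```python
from h import *
import pickle
np.set_printoptions(precision=4,suppress=True)
c=pickle.load(open("w3.pkl","rb")); q=lambda u,v,z:p(plane("wrist",(u,v),z,c))*1e3
P=[q(*a,.102) for a in((328,247),(369,252),(365,280),(327,277))];print(np.array(P),np.mean(P,0))
print("edge lens",[np.linalg.norm(P[i]-P[i-3]) for i in range(4)])
d=P[1]-P[0];print("blue edge yaw deg",np.degrees(np.arctan2(d[0],d[1])))
print("blue bottom",q(331,222,.012),q(367,226,.012),"bed corners",q(249,191,.012),q(472,191,.012))
print("jar",q(453,232,.055),"offcut",q(279,242,.038))
```

```text
[[-107.0013  -39.7749  102.    ]
 [-101.5964    5.4517  102.    ]
 [ -68.0476    2.1319  102.    ]
 [ -71.2339  -40.7695  102.    ]] [-86.9698 -18.2402 102.    ]
edge lens [np.float64(45.54838922925181), np.float64(33.712697859088955), np.float64(43.01953217906896), np.float64(35.78120747684861)]
blue edge yaw deg 6.814909975766994
blue bottom [-111.0584  -37.2643   12.    ] [-105.9737   10.1357   12.    ] bed corners [-151.7167 -143.3569   12.    ] [-153.4453  142.3812   12.    ]
jar [-111.4356  110.0693   55.    ] offcut [ -91.3076 -103.014    38.    ]
```

Run:
```python
from h import *
np.set_printoptions(precision=4,suppress=True)
go(w(-.165,-.04,.078),PSI+np.pi/2)
```

```text
tcp [ 0.5349 -0.0709  0.3732] press [-170.2447  -36.6019  373.1897] jaw yaw 1.8237922347659048 x axis [ 0.0141 -0.0219 -0.9997] F [ 0.6056 -0.3854  0.0727] gap 0.6035774255520634 t 11.6
shift [4.92  0.065 0.047] turn about x (units) for jaw along 1.8237963267948967 -4.689119817592842e-05
```

Emit:
step_arm --increments '[0.9,0,0,0,0.58,1.8,0,0,0,0.58,2.7,0,0,0,0.58,3.3,0,0,0,0.58,3.6,0,0,0,0.58]'

```text
t: 12.22
tcp_pos: [0.5368, -0.0753, 0.1549]
tool_rot: [-0.096, 0.699, 0.081, 0.704]
force: [0.8, 0.5, -0.1]
finger_gap: 0.418
```

Run:
```python
from h import *
np.set_printoptions(precision=4,suppress=True)
go(w(-.125,-.042,.078),PSI+np.pi/2)
```

```text
tcp [ 0.5368 -0.0753  0.1549] press [-169.5622  -41.3424  154.9342] jaw yaw 1.8209311645252368 x axis [ 0.0104 -0.0206 -0.9997] F [ 0.8197  0.5394 -0.1408] gap 0.4183207052900878 t 12.225
shift [1.286 0.02  0.736] turn about x (units) for jaw along 1.8237963267948967 -0.032832341134326384
```

Emit:
step_arm --increments '[0.5,0,0,0,0.58,1.0,0,0.1,0,0.58,1.28,0,0.4,0,0.58,1.28,0.02,0.7,0,0.58,1.28,0.02,0.7,0,0.58]'

```text
t: 12.85
tcp_pos: [0.5793, -0.0653, 0.0782]
tool_rot: [-0.096, 0.698, 0.08, 0.705]
force: [-1.5, -0.4, -0.3]
finger_gap: 0.423
```

Run:
```python
from h import *
np.set_printoptions(precision=4,suppress=True)
go(w(-.09,-.042,.078),PSI+np.pi/2)
```

```text
tcp [ 0.5793 -0.0653  0.0782] press [-125.8709  -42.3281   78.1515] jaw yaw 1.8198466319534596 x axis [ 0.0118 -0.0211 -0.9997] F [-1.5465 -0.4001 -0.3352] gap 0.4226159491584017 t 12.85
shift [0.006 0.008 0.598] turn about x (units) for jaw along 1.8237963267948967 -0.045260168955787
```

Push in small steps along the tool's +z (press +x).

Emit:
step_arm --increments '[0,0,0.08,0,0.58,0,0,0.16,0,0.58,0,0,0.24,0,0.58,0,0,0.32,0,0.58,0,0,0.4,0,0.58]'

```text
t: 13.48
tcp_pos: [0.6031, -0.0593, 0.0784]
tool_rot: [-0.096, 0.698, 0.08, 0.705]
force: [-0.1, 0.4, 0.4]
finger_gap: 0.419
```

Run:
```python
from h import *
from station import snapshot
np.set_printoptions(precision=4,suppress=True)
go(w(-.09,-.042,.078),PSI+np.pi/2)
cv2.imwrite("pics/d4.png",cv2.resize(snapshot("side")[120:310,250:450],(800,760),interpolation=cv2.INTER_CUBIC)[160:])
```

```text
tcp [ 0.6031 -0.0593  0.0784] press [-101.3708  -42.5252   78.4336] jaw yaw 1.8196679291612494 x axis [ 0.0124 -0.0212 -0.9997] F [-0.1223  0.4133  0.3567] gap 0.4186789504410143 t 13.475
shift [0.008 0.01  0.189] turn about x (units) for jaw along 1.8237963267948967 -0.04730795211195675
```

View pics/d4.png

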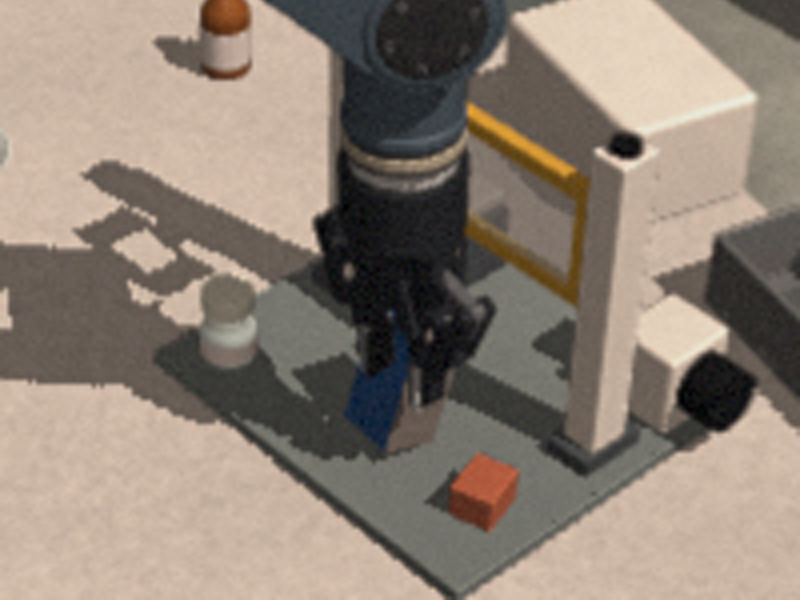

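The block is tilting cleanly under the left finger without sliding; jar and offcut are untouched. I'll continue.

Emit:
step_arm --increments '[0,0,0.08,0,0.58,0,0,0.16,0,0.58,0,0,0.24,0,0.58,0,0,0.28,0,0.58,0,0,0.28,0,0.58]'

```text
t: 14.15
tcp_pos: [0.6205, -0.0551, 0.0786]
tool_rot: [-0.096, 0.698, 0.08, 0.706]
force: [-0.1, -0.3, -0.1]
finger_gap: 0.414
```

Run:
```python
from h import *
from station import snapshot
np.set_printoptions(precision=4,suppress=True)
go(w(-.09,-.042,.078),PSI+np.pi/2)
im=snapshot("side");cv2.imwrite("pics/d5.png",im)
m=cv2.inRange(cv2.cvtColor(im,cv2.COLOR_BGR2HSV),(105,120,40),(125,255,255))[220:310,310:400]; ys,xs=np.nonzero(m); print(len(xs),xs.mean()+310,ys.mean()+220,xs.min()+310,xs.max()+310)
```

```text
tcp [ 0.6205 -0.0551  0.0786] press [-83.4828 -42.7756  78.5683] jaw yaw 1.8198645682184387 x axis [ 0.014  -0.0214 -0.9997] F [-0.1129 -0.3018 -0.0632] gap 0.4139954396418347 t 14.15
shift [ 0.008  0.013 -0.109] turn about x (units) for jaw along 1.8237963267948967 -0.0450546344990816
138 369.02173913043475 247.07971014492753 351 384
```

Emit:
step_arm --increments '[0,0,-0.4,0,0.58,0,0,-0.9,0,0.58,-0.3,0,-1.3,0,0.58,-0.9,0,-1.5,0,0.58,-1.5,0,-1.5,0,0.58]'

```text
t: 14.82
tcp_pos: [0.53, -0.0754, 0.1684]
tool_rot: [-0.095, 0.699, 0.08, 0.705]
force: [0.8, -0.2, -0.5]
finger_gap: 0.418
```

Run:
```python
from h import *
from station import snapshot
import pickle
np.set_printoptions(precision=4,suppress=True)
go(w(-.09,-.042,.078),PSI+np.pi/2)
c=camera_model("wrist"); im=snapshot("wrist"); pickle.dump(c,open("w5.pkl","wb")); cv2.imwrite("pics/w5.png",im)
```

```text
tcp [ 0.53   -0.0754  0.1684] press [-176.1643  -39.7557  168.3712] jaw yaw 1.8187909089854 x axis [ 0.0112 -0.0205 -0.9997] F [ 0.8052 -0.1989 -0.479 ] gap 0.4183586161710769 t 14.825
shift [1.515 0.004 1.427] turn about x (units) for jaw along 1.8237963267948967 -0.05735786303675573
```

View pics/w5.png

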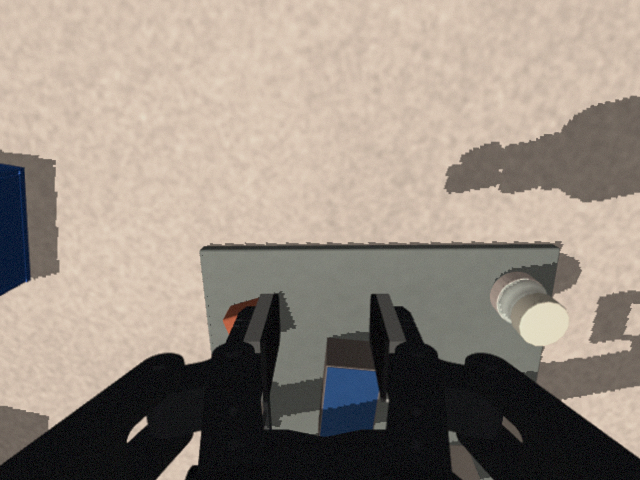

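The block lies flat with its blue face up; the near top edge runs from (323,366) to (379,370), partly hidden by the gripper.

Run:
```python
from h import *
import pickle
np.set_printoptions(precision=4,suppress=True)
c=pickle.load(open("w5.pkl","rb")); q=lambda u,v,z:p(plane("wrist",(u,v),z,c))*1e3
print("near edge top",q(323,366,.052),q(379,370,.052),"bottom",q(329,338,.012),q(372,338,.012),"bed",q(203,246,.012),q(558,243,.012))
go(w(-.12,-.026,.045),PSI+np.pi/2)
```

```text
near edge top [-70.3195 -44.5094  52.    ] [-67.1685  -1.8583  52.    ] bottom [-70.0969 -40.3911  12.    ] [-70.3926  -3.6178  12.    ] bed [-153.0065 -141.1561   12.    ] [-156.1773  139.8435   12.    ]
tcp [ 0.5335 -0.0762  0.1732] press [-172.9424  -41.4191  173.175 ] jaw yaw 1.8192777079329205 x axis [ 0.0207 -0.0238 -0.9995] F [-0.1952 -0.6409  2.3278] gap 0.42157695752020663 t 14.875
shift [2.14  0.321 0.851] turn about x (units) for jaw along 1.8237963267948967 -0.05177955800388788
```

Emit:
step_arm --increments '[-0.4,0,-0.3,0,0.58,-0.8,0,-0.5,0,0.58,-1,0,-0.5,0,0.58,-1,0,-0.5,0,0.58,-1,0,-0.5,0,0.58]'

```text
t: 15.5
tcp_pos: [0.5032, -0.082, 0.2319]
tool_rot: [-0.097, 0.696, 0.079, 0.707]
force: [0.8, 0.4, -0.6]
finger_gap: 0.423
```

Run:
```python
from h import *
from station import snapshot
np.set_printoptions(precision=4,suppress=True)
go(w(-.09,-.042,.078),PSI+np.pi/2)
a=snapshot("scene"); b=snapshot("side"); cv2.imwrite("pics/s6.png",a)
A=cv2.resize(a[190:370,200:380],(500,500)); B=cv2.resize(b[150:310,280:440],(300,300))
o=np.zeros((500,800,3),np.uint8); o[:,:500]=A; o[:300,500:]=B; cv2.imwrite("pics/fin.png",o)
```

```text
tcp [ 0.5032 -0.082   0.2319] press [-203.7503  -39.409   231.8815] jaw yaw 1.8194718962940566 x axis [ 0.0196 -0.0233 -0.9995] F [ 0.7673  0.4437 -0.624 ] gap 0.42328801638189373 t 15.5
shift [2.59  0.035 1.862] turn about x (units) for jaw along 1.8237963267948967 -0.0495543232991563
```

View pics/fin.png

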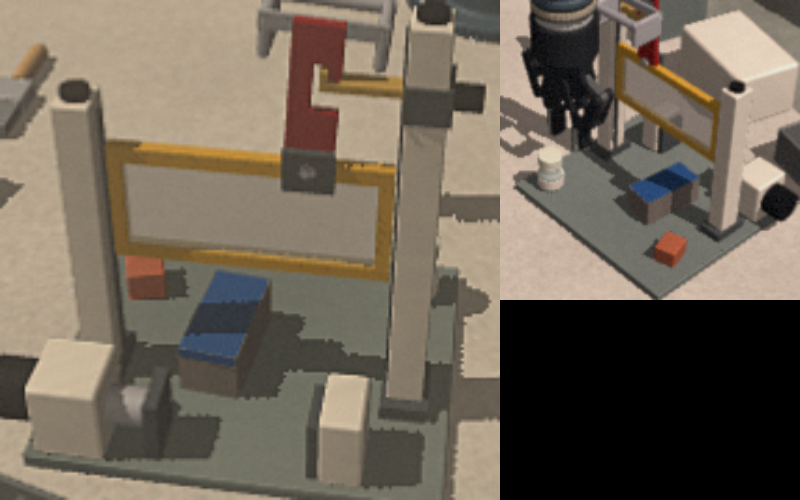

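The guard hangs in the notch and the block lies blue face up, with its far end past the guard plane. I'll make one numeric check from the scene view before handing in.

Run:
```python
from h import *
np.set_printoptions(precision=1,suppress=True)
P=np.array([p(plane("scene",(200+u/2.778,190+v/2.778),.052))*1e3 for u,v in((180,354),(238,365),(270,281),(215,272))]);print(P,P.mean(0))
from station import sign_off
m=P.mean(0)
if -34<m[0]<50 and abs(m[1])<70: print(sign_off())
```

```text
[[ 27.2 -45.   52. ]
 [ 31.3  -2.3  52. ]
 [-61.2   3.7  52. ]
 [-64.8 -39.8  52. ]] [-16.9 -20.9  52. ]
the job is handed in; nothing more can be done
None
```

I hooked the guard up and pushed the block over, then handed the job in at about 15.6 s of robot time. `sign_off` gives no verdict, so success is not confirmed.

- **Guard:** I pinched the loop handle, lifted the guard about 117 mm, swung the bar over the catch and lowered it. Measured from two wrist views, the catch's tongue top was at about 273 mm. The bar came to rest within 1 mm of the height that predicts. After I let go, the final picture still shows the tooth behind the brass lip.
- **Block:** I pushed it over with one finger, and it tipped without visible sliding. It lies flat, blue face up, with its far end under the guard.
- **Block position, where the views disagreed:** The wrist view puts the block's centre at press x of about -24 mm and y of about -23 mm. The scene view puts it at about -17 mm and -21 mm. Both are inside the limits (x -38 to 60 mm, y ±80 mm), so I did not push it any further.
- **Other things:** The jar and offcut look unmoved in the last pictures. I did not measure any of the other things at the end; the arm did not go near the dish, bottle, brush or slide box.
- **Contact:** The force reading was about 1 N at the end, which is noise level, with the arm clear of everything.

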